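# Tip the pasta carton over and slide it in under the low pantry shelf

## Task

The blue pasta carton is too tall to stand under the low black wire shelf, so store it lying down: push it near its top so that it tips over, away from you, and comes to lie flat on its back, wholly on the green shelf liner, then push it along, still lying flat, straight in under the wire shelf until its far end meets the back rail. Only push with the fingers: do not pick the carton up, and leave the can, the jar, the tea box and the spice jar where they stand.

Things in the scene. Friction and masses are not known exactly. Their poses are not given: they have to be found in the camera images.
- carton: Blue closed pasta carton, rigid, 50 deep (its x) x 115 wide (y) x 170 tall (z), about 0.5 kg. Origin: centre of its underside; z up to its top while it stands; -x out of its broad printed front (cream band, round pasta window), which looks towards the robot. Starts standing across the liner's near edge, its back face 10 to 30 past that edge, within 0.1 rad of the riser's heading.
- carton_mid (a point): Centre of the pasta carton, half-way up (85 above the underside). Pushed near the top from the front, it tips about the bottom edge of its back face, passes its balance at about 0.29 rad of tilt (50 of travel at the top) and falls by itself onto its back, where it is 50 high; friction on the surface about 0.5 to 0.7.
- carton_top (a point): Centre of the carton's top end (170 above the underside). With the carton lying on its back this is the middle of its far end, and the body's origin is the middle of its near end, both 25 above the surface; its z then points in under the shelf.
- riser: Fixed black wire shelf riser and the flat green liner (cream border, no step) in front of and under it. Origin: middle of the liner's near edge, on the surface; +x runs along the liner in under the shelf, z up. Liner x 0 to 330, 184 wide. Front legs at x 223, back legs at x 323, legs and foot wires at y -92 and +92, wire 6 thick (178 clear). Near side of the back rail at x 320, 25 up.
- shelf_front (a point): Middle of the front edge of the wire shelf: riser x 220, 112 above the surface; underside of the shelf 109, its top 116 above the surface. With its far end against the back rail (riser x 320) the carton still sticks out about 70 in front of this edge.
- can: Red-labelled food can, 66 diameter x 110 tall, loose, bystander standing beside the liner. Origin: centre of its underside.
- jar: Closed glass jar with green cap, 68 diameter x 130 tall, loose, bystander standing beside the liner. Origin: centre of its underside.
- tea: Small yellow tea box with brown band, 60 x 70 x 110 tall, loose, bystander standing beside the liner. Origin: centre of its underside.
- spice: Spice jar with black cap, 42 diameter x 90 tall, loose, bystander standing on top of the wire shelf. Origin: centre of its underside.
There are look-alikes about, which are no part of the job. Leave any orange or turquoise look-alike of the carton alone.

How it is judged:
By the outcome, as a careful person would: the job done as asked, in the order asked, and still so for the second after the job is handed in, with the robot touching nothing.
It also fails if it takes over 51 s, if anything falls off the work surface, if the arm or the gripper's body presses on something with over 40 N, if the wrist force passes 120 N, or if a joint passes its speed limit or range.

## Robot

A 6-joint arm with a two-finger parallel gripper is mounted at the origin on the work surface. World frame = base frame: x ahead of the robot, y to its left, z up, the work surface at z = 0. Lengths are in m, angles in degrees, forces in N, time in s.
With the tool pointing down it reaches from about 0.35 to 0.875 m from the base axis. Payload 4.2 kg.
Tool frame: the origin (TCP) lies on the front face of the gripper's body, between the roots of the fingers; the fingertips stand finger_overhang ahead of it and the grasp point (between the pads) lies 51 mm ahead of it (finger_overhang is the distance from the TCP to the fingertips, in m); z points along the fingers, y is the line along which they close (so a half turn about z gives the same grasp; the last joint's range is limited). The gripper opens to 87 mm and grips with 3 to 60 N. Pads are 19 mm wide; open, the fingers measure 117 mm over their backs; the gripper's body (75 mm by 190 mm) begins 51 mm behind the grasp point.
Start: joints at [87.468, 22.042, 0.453, 0, -68.411, -14.817], TCP at [0.186, 0.597, 0.292] pointing down, gripper open.
Joint ranges: [-179.83, 179.83], [-69.29, 118.12], [-61.27, 80.66], [-181.25, 117.63], [-171.15, -9.14], [-177.46, 177.46]. Speed limits (degrees/s): [159.86, 159.86, 180, 180, 180, 180].

## Interface

Orientations are given as a 3x3 rotation matrix whose columns are the frame's x, y, z axes.
In Python, from station import sense, capture, camera_model, finish_job, finger_overhang gives the robot as it stands. The module is installed in compiled form; this text tells all that it offers.
- The arm moves only by the tool jog_arm, never from a script. Its argument "rows" is a list that holds one entry, the list of rows, each a list of 4 numbers: the shift along the tool's x, y, z in m, then the turn about the tool's z in rad. A call has 1 to 20 rows; each row shifts and turns the commanded pose from where the row before left it, along the tool's axes as they then stand; what a row does not reach is not made up. A row lasts 1/8 s, in which the tool goes at most 62.5 mm and 10.7 degrees, less where a joint would pass 70% of its speed; a pose out of reach is approached as far as the arm can. A call is refused whole if a number of a shift passes 0.0625 or a number of a turn 0.188, either way. A call with a gripper value outside its range is refused whole. "claw" is the opening, from 0 (shut) to 1 (fully open), set as the call begins (left out, the last holds). The fingers move at their own pace and stop on an object; the grip force is fixed at half the most. Time passes only in rows, so rows that do not move let the fingers close. It gives the time, the measured TCP pose, the force, the opening and the grip force at its end, in the units of the state.
- sense(): the state, without advancing time (a new reading comes with each control period).
- capture(name): name is "scene" or "top"; returns the picture (400x640x3 uint8, red, green, blue); there is no depth.
- camera_model(name): a dict with "fovy" (degrees; the focal length in pixels is half the picture's height over the tangent of half this angle, whatever the lens; pixels are square), "cx", "cy" (the principal point, pixels), "eye" and "rotation" of the camera in the world. Camera axes: x right, y down, z forward; pixel columns grow to the right and rows downward; lengths in m; the calibration is good to about 2 mm. A picture is of the moment at which its call begins. camera_model takes no time and is no camera call.
- finish_job(): hands the job in; it is judged then, once.
The state is a dict: "time_s": time; "joints": joint angles; "joint_velocities": joint speeds; "effort": joint torques, N m; "tcp_pos": TCP position; "ee_rot": TCP orientation; "wrist_force": force on the tool from outside, world axes, zero at the start; "moment": the same for the moment, N m; "gripper_width": opening from 0.0 (shut) to 1.0 (fully open); "gripper_force": force on a finger pad.
Only numpy, scipy, OpenCV 4.12 (cv2) and the standard library are available. Lean on these libraries where they do the work, as an engineer would, in place of code of your own. Each camera call takes 0.05 s, during which the arm holds its last target. There are 200 camera calls.

## Working session

There is one attempt and no reset: what is moved stays moved. The work goes in short steps, Python scripts to look and compute and a tool call to move; the robot and the scene stay as the last step left them, time stands still between calls to the robot, and variables do not carry over. Pictures are saved under pics/ and viewed, at most 10 in all, crops included, and the job is handed in when it is done.

Besides the shell and the picture viewer there is one more tool, called after "Call:" as name(argument=value, ...), one argument or row to a line, values as JSON. jog_arm: Moves the arm, as the interface text tells. Its arguments: {"type":"object","properties":{"rows":{"type":"array"},"claw":{"type":"number"}},"required":["rows"]}

```bash
mkdir -p pics
python3 - <<'E'
from station import *
import cv2
for n in("scene","top"):
    im=capture(n); cv2.imwrite(f"pics/{n}0.png",im[:,:,::-1]); print(n,camera_model(n))
s=sense(); print(s["tcp_pos"],s["ee_rot"],finger_overhang,s["time_s"],s["gripper_width"])
E
```

```text
scene {'fovy': 56.01965875527669, 'cx': 318.01433536479675, 'cy': 194.4305634828369, 'eye': array([1.07336441, 0.72466147, 0.65815756]), 'rotation': array([[-0.79895385,  0.33553682, -0.49908695],
       [ 0.60133353,  0.43411404, -0.6707779 ],
       [-0.00841003, -0.8360383 , -0.54860662]])}
top {'fovy': 53.12088921447229, 'cx': 318.5823863096668, 'cy': 193.27987696121397, 'eye': array([0.38957963, 0.04558892, 0.96772628]), 'rotation': array([[ 0.041031  , -0.9764683 ,  0.21172177],
       [-0.99915593, -0.03968085,  0.01062371],
       [-0.00197241, -0.21197896, -0.97727224]])}
[0.18623183 0.59619827 0.2912705 ] [[ 9.54458830e-01 -2.98342237e-01 -5.00925364e-04]
 [-2.98342645e-01 -9.54456970e-01 -1.88618704e-03]
 [ 8.46175544e-05  1.94973527e-03 -9.99998096e-01]] 0.0697 0.1 1.0019271327771049
```

View pics/scene0.png

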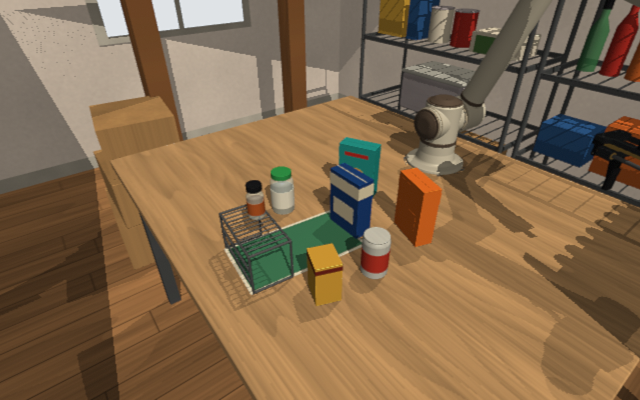

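View pics/top0.png

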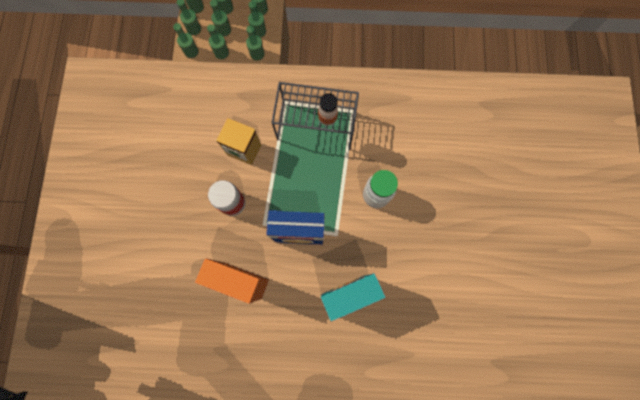

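Blue carton: scene (350,200), top (296,225). Its look-alikes are the orange box, scene (418,205) / top (230,280), and the turquoise box, scene (360,160) / top (353,297). The blue one standing at the liner's near edge is the target. I'll check it in one close crop and measure.

```bash
cat > h.py <<'E'
from station import *
import numpy as np, cv2
def ray(n,uv,z):
    m=camera_model(n); f=200/np.tan(np.radians(m["fovy"]/2))
    uv=np.atleast_2d(uv).astype(float)
    d=np.c_[(uv[:,0]-m["cx"])/f,(uv[:,1]-m["cy"])/f,np.ones(len(uv))]@m["rotation"].T
    return m["eye"]+d*((z-m["eye"][2])/d[:,2])[:,None]
def proj(n,P):
    m=camera_model(n); f=200/np.tan(np.radians(m["fovy"]/2))
    c=(np.atleast_2d(P)-m["eye"])@m["rotation"]
    return c[:,:2]/c[:,2:]*f+[m["cx"],m["cy"]]
def save(name,im,box,k):
    x0,y0,x1,y1=box
    cv2.imwrite(name,cv2.resize(im[y0:y1,x0:x1,::-1],None,fx=k,fy=k,interpolation=cv2.INTER_CUBIC))
E
python3 - <<'E'
from h import *
im=capture("top"); np.save("top0.npy",im)
save("pics/c1.png",im,(190,70,410,270),3)
hsv=cv2.cvtColor(im,cv2.COLOR_RGB2HSV)
g=cv2.inRange(hsv,(55,60,30),(90,255,255)); g[:, :262]=0; g[:, 362:]=0; g[245:]=0;g[:95]=0
c=max(cv2.findContours(g,0,1)[0],key=cv2.contourArea)
print("green",cv2.boundingRect(c))
for v in range(130,240,15):
    xs=np.where(g[v])[0]
    if len(xs): a=ray("top",[(xs[0]-.5,v),(xs[-1]+.5,v)],0); print(v,xs[0],xs[-1],a[:,:2].round(4).tolist())
b=cv2.inRange(hsv,(105,100,40),(130,255,255)); b[:200]=0;b[250:]=0;b[:,:255]=0;b[:,340:]=0
for v in range(205,248,2):
    xs=np.where(b[v])[0]
    if len(xs): print(v,xs[0],xs[-1],len(xs),hsv[v,296],hsv[v,275])
E
```

```text
green (270, 125, 77, 106)
130 283 346 [[0.7613, 0.1553], [0.7679, -0.0086]]
145 281 344 [[0.7208, 0.158], [0.7273, -0.0045]]
160 278 342 [[0.6808, 0.1631], [0.6874, -0.0006]]
175 276 340 [[0.6416, 0.1657], [0.6482, 0.0033]]
190 273 338 [[0.6029, 0.1706], [0.6096, 0.0071]]
205 270 336 [[0.5649, 0.1755], [0.5716, 0.0109]]
220 325 334 [[0.5332, 0.0389], [0.5342, 0.0146]]
211 269 281 13 [ 90  97 103] [109 162 129]
213 269 322 54 [111 160 121] [110 160 123]
215 269 323 55 [109 161 122] [109 169 122]
217 268 323 56 [109 170 120] [109 169 122]
219 268 323 56 [108 171 122] [111 161 127]
221 291 323 33 [110 126 127] [112  53 140]
225 268 284 17 [114  39 139] [111 143 125]
227 268 323 56 [110 165 124] [109 169 122]
229 268 323 56 [110 157 125] [109 159 125]
231 268 322 55 [108 161 128] [110 159 125]
233 267 322 56 [110 168 120] [110 162 124]
235 278 322 45 [110 153 115] [114  68  98]
239 274 280 7 [10 95 97] [110 109  63]
241 279 321 10 [ 17 131 115] [ 2 44 81]
243 320 321 2 [13 94 87] [ 16 114 175]
```

View pics/c1.png

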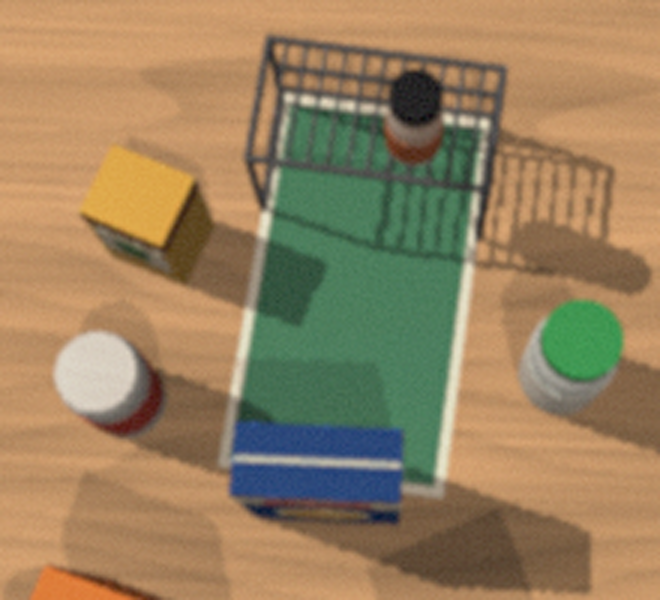

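The crop confirms it: the blue carton (crop (316,465)) has the cream band and printed front towards the robot and stands on the liner's near-left edge. Next I'll convert the pixels to positions.

Run:
```python
from h import *
C=lambda *p:[(190+x/3,70+y/3) for x,y in p]
P=ray("top",C((236,422),(402,430),(401,500),(231,496)),.17)[:,:2]; print("carton top",P.round(3).tolist(),P.mean(0))
for a,b in((0,1),(3,2),(3,0),(2,1)): d=P[b]-P[a]; print(np.linalg.norm(d).round(4), np.arctan2(d[1],d[0]).round(3))
L=ray("top",C((221,466),(441,495),(491,118),(284,97)),0)[:,:2]; print("liner",L.round(4).tolist())
th=-0.101; R=np.array([[np.cos(th),-np.sin(th)],[np.sin(th),np.cos(th)]])
O=(L[0]+L[1])/2; print("O",O,(L-O)@R)
print("carton in riser",((P-O)@R).round(4).tolist(),((P.mean(0)-O)@R))
sh=ray("top",C((249,157),(490,188)),.114)[:,:2]; print("shelf front",((sh-O)@R).round(4).tolist())
for n,u,z in(("can",(98,374),.11),("jar",(582,341),.13),("tea",(144,196),.11),("spice",(414,97),.206)):
    w=ray("top",C(u),z)[0,:2]; print(n,w.round(4),((w-O)@R).round(4))
for n,u in(("orange",[(203,260),(267,279),(258,301),(196,280)]),("turq",[(321,297),(377,275),(385,296),(332,320)])):
    print(n,ray("top",u,.17)[:,:2].round(3).tolist())
```

```text
carton top [[0.522, 0.154], [0.521, 0.042], [0.474, 0.041], [0.472, 0.154]] [0.49766605 0.09733354]
0.112 -1.579
0.1131 -1.553
0.0499 0.001
0.0471 0.024
liner [[0.5141, 0.1864], [0.4978, 0.0073], [0.8254, -0.0256], [0.8378, 0.1543]]
O [0.50593707 0.09684662] [[-0.0009444   0.08987582]
 [ 0.0009444  -0.08987582]
 [ 0.33022644 -0.0896461 ]
 [ 0.32434774  0.09061154]]
carton in riser [[0.0106, 0.0581], [0.021, -0.0534], [-0.0257, -0.0592], [-0.0391, 0.0531]] [-0.00827797 -0.00034952]
shelf front [[0.2211, 0.091], [0.2221, -0.0927]]
can [0.5638 0.265 ] [0.0406 0.1731]
jar [ 0.598  -0.0852] [ 0.1099 -0.1718]
tea [0.7022 0.2429] [0.1806 0.1651]
spice [0.7459 0.0424] [ 0.2443 -0.03  ]
orange [[0.419, 0.276], [0.387, 0.148], [0.345, 0.162], [0.38, 0.286]]
turq [[0.358, 0.041], [0.404, -0.066], [0.365, -0.082], [0.316, 0.019]]
```

Call:
jog_arm(
  rows=[
    [[0,0,0,-0.154],[0,0,0,-0.154],[0.015,0.04,0,0],[0.015,0.04,0,0],[0.015,0.04,0,0],[0.015,0.04,0,0],[0.015,0.04,0,0],[0.015,0.04,0,0],[0.015,0.04,0,0],[0.015,0.04,0,0],[0.015,0.04,0,0],[0.015,0.04,0,0],[0.015,0.04,0,0],[0.015,0.04,0,0],[0,0,0,0],[0,0,0,0]],
  ],
  claw=0.6,
)

```text
time_s: 2.15
tcp_pos: [0.3688, 0.1175, 0.2922]
ee_rot: [[1.0, 0.005, -0.0], [0.005, -1.0, 0.0], [-0.0, -0.0, -1.0]]
wrist_force: [0.4, -1.1, -0.5]
gripper_width: 0.597
gripper_force: 0.0
```

Call:
jog_arm(
  rows=[
    [[0.022,0.007,0,0],[0.022,0.007,0,0],[0.022,0.007,0,0],[0,0,0.022,0],[0,0,0.022,0],[0,0,0.022,0],[0,0,0,0],[0,0,0,0]],
  ],
)

```text
time_s: 3.15
tcp_pos: [0.4354, 0.0978, 0.227]
ee_rot: [[1.0, 0.007, 0.001], [0.007, -1.0, 0.0], [0.001, -0.0, -1.0]]
wrist_force: [0.3, 0.2, 0.7]
gripper_width: 0.6
gripper_force: 0.0
```

Run:
```python
from h import *
save("pics/c2.png",capture("scene"),(300,100,460,260),4)
```

```text
(no output)
```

View pics/c2.png

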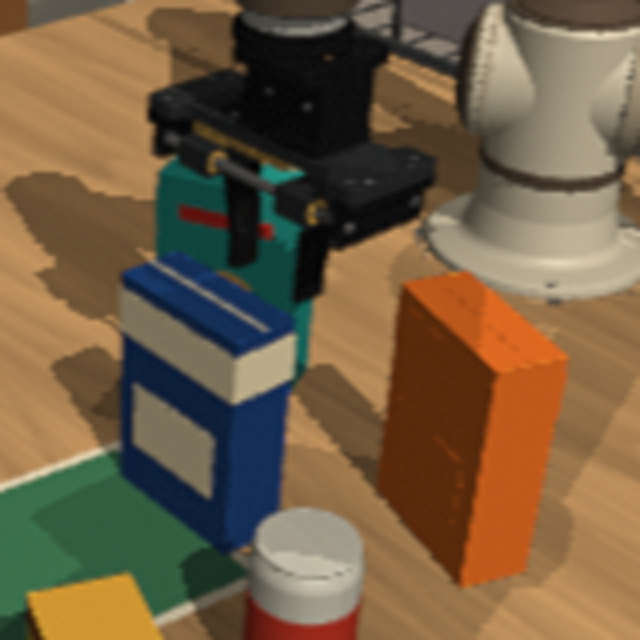

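Call:
jog_arm(
  rows=[
    [[0.006,0,0,0],[0.006,0,0,0],[0.006,0,0,0],[0.006,0,0,0],[0.006,0,0,0],[0.006,0,0,0],[0.006,0,0,0],[0.006,0,0,0],[0,0,0,0]],
  ],
)

```text
time_s: 4.32
tcp_pos: [0.4834, 0.0972, 0.2261]
ee_rot: [[1.0, 0.005, 0.0], [0.005, -1.0, 0.0], [0.0, -0.0, -1.0]]
wrist_force: [0.1, 0.8, 0.6]
gripper_width: 0.599
gripper_force: 0.2
```

Run:
```python
from h import *
a=capture("scene")[110:270,290:400]; b=capture("top")[150:260,220:380]
k=lambda i:cv2.resize(i[:,:,::-1],None,fx=480/i.shape[0],fy=480/i.shape[0],interpolation=cv2.INTER_CUBIC)
c=np.hstack([k(a),k(b)]); c=cv2.resize(c,None,fx=.75,fy=.75) ; cv2.imwrite("pics/c3.png",c)
```

```text
(no output)
```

View pics/c3.png

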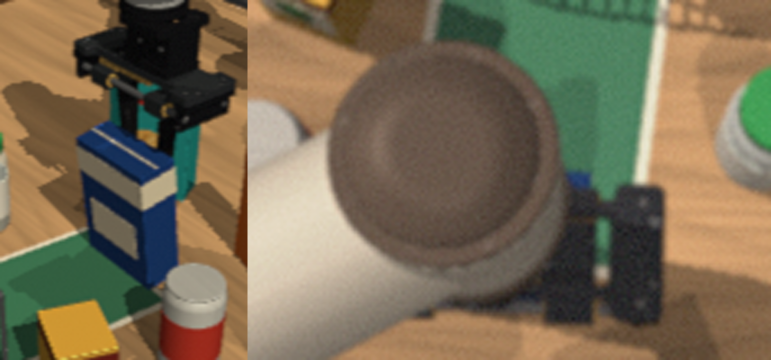

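The carton is starting to tilt away, with the fingers square on its top. I'll keep pushing.

Call:
jog_arm(
  rows=[
    [[0.006,0,0,0],[0.006,0,0,0],[0.006,0,0,0],[0.006,0,0,0],[0.006,0,0,0],[0.006,0,0,0],[0,0,0,0],[0,0,0,0],[0,0,0,0]],
  ],
)

```text
time_s: 5.55
tcp_pos: [0.5188, 0.0973, 0.2263]
ee_rot: [[1.0, 0.005, -0.0], [0.005, -1.0, -0.0], [-0.0, 0.0, -1.0]]
wrist_force: [-0.6, 0.1, -0.3]
gripper_width: 0.601
gripper_force: 0.0
```

Run:
```python
from h import *
a=capture("scene")[110:270,220:400]; b=capture("top")[120:260,220:380]
k=lambda i:cv2.resize(i[:,:,::-1],None,fx=360/i.shape[0],fy=360/i.shape[0],interpolation=cv2.INTER_CUBIC)
c=np.hstack([k(a),k(b)])[:,:800]; cv2.imwrite("pics/c4.png",c)
```

```text
(no output)
```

View pics/c4.png

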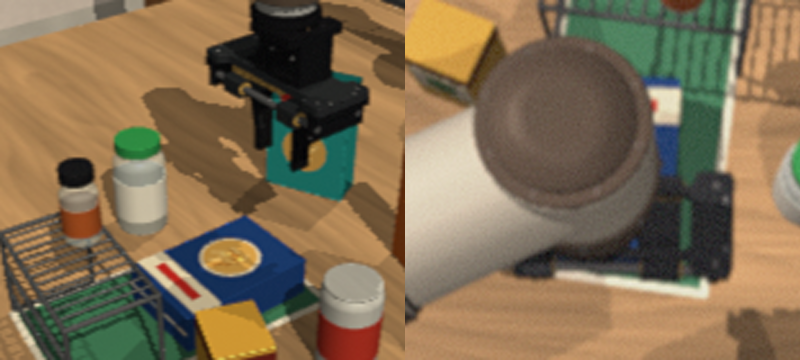

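The carton lies flat on its back on the liner, printed side up. I'll back off and measure it.

Call:
jog_arm(
  rows=[
    [[-0.022,0,0,0],[-0.022,0,0,0],[0,0,0,0],[0,0,0,0]],
  ],
)

```text
time_s: 6.15
tcp_pos: [0.4756, 0.0973, 0.2266]
ee_rot: [[1.0, 0.006, 0.001], [0.006, -1.0, 0.0], [0.001, -0.0, -1.0]]
wrist_force: [-0.1, -0.1, -0.0]
gripper_width: 0.605
gripper_force: 0.0
```

Run:
```python
from h import *
a=capture("scene"); b=capture("top"); np.save("s5.npy",a); np.save("t5.npy",b)
k=lambda i,f:cv2.resize(i[:,:,::-1],None,fx=f,fy=f,interpolation=cv2.INTER_CUBIC)
A=k(a[190:290,220:380],5)[:480]; B=k(b[115:250,250:360],4)[:480]
h=min(len(A),len(B)); c=np.hstack([A[:h,:],B[:h]]); print(A.shape,B.shape)
cv2.imwrite("pics/c5.png",k(c[:,:,::-1],.64))
```

```text
(480, 800, 3) (480, 440, 3)
```

View pics/c5.png

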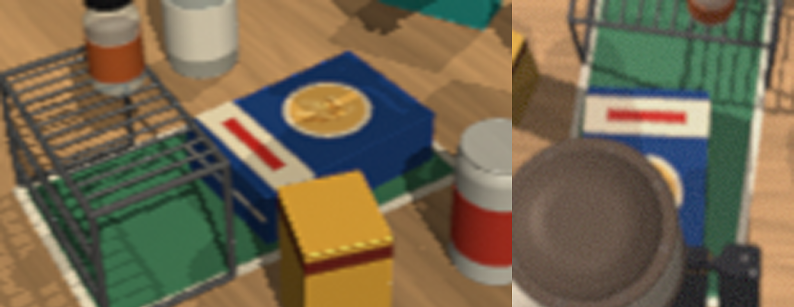

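```bash
cat >> h.py <<'E'
O=np.array([.5059,.0968]); th=-.101
R=np.array([[np.cos(th),-np.sin(th)],[np.sin(th),np.cos(th)]])
ris=lambda w:(np.atleast_2d(w)[:,:2]-O)@R
E
python3 - <<'E'
from h import *
n=ray("scene",[(220+348/3.2,190+52/3.2),(220+433/3.2,190+120/3.2)],.05); f=ray("top",[(250+75/2.56,115+93/2.56),(250+198/2.56,115+97/2.56)],.05)
for q in(n,f): print(q.round(4)[:,:2].tolist(),ris(q).round(4).tolist())
E
```

```text
[[0.5326, 0.0479], [0.5376, 0.1653]] [[0.0315, -0.0459], [0.0246, 0.0714]]
[[0.6876, 0.1541], [0.6883, 0.0386]] [[0.175, 0.0753], [0.1874, -0.0395]]
```

Call:
jog_arm(
  rows=[
    [[0,0,0,0.107],[0,-0.006,0.02,0],[0,0,0.03,0],[0,0,0.03,0],[0,0,0.03,0],[0,0,0.026,0],[0,0,0,0],[0,0,0,0]],
  ],
)

```text
time_s: 7.25
tcp_pos: [0.4765, 0.1033, 0.0909]
ee_rot: [[0.995, -0.101, 0.001], [-0.101, -0.995, 0.0], [0.001, -0.001, -1.0]]
wrist_force: [-0.5, 0.6, 0.2]
gripper_width: 0.605
gripper_force: 0.0
```

Call:
jog_arm(
  rows=[
    [[0.007,0,0,0],[0.007,0,0,0],[0.007,0,0,0],[0.007,0,0,0],[0.007,0,0,0],[0.007,0,0,0],[0.007,0,0,0],[0.007,0,0,0],[0.007,0,0,0],[0.007,0,0,0],[0,0,0,0]],
  ],
)

```text
time_s: 8.62
tcp_pos: [0.5466, 0.096, 0.0903]
ee_rot: [[0.995, -0.102, 0.002], [-0.102, -0.995, 0.001], [0.002, -0.001, -1.0]]
wrist_force: [-0.0, -0.5, -0.1]
gripper_width: 0.597
gripper_force: 0.0
```

Run:
```python
from h import *
a=capture("scene"); b=capture("top")
k=lambda i,f:cv2.resize(i[:,:,::-1],None,fx=f,fy=f,interpolation=cv2.INTER_CUBIC)
A=k(a[180:300,210:380],3); B=k(b[80:200,250:360],3)
cv2.imwrite("pics/c6.png",np.hstack([A,B])[:,:800]); s=sense(); print(ris(s["tcp_pos"]),s["wrist_force"],s["tcp_pos"])
```

```text
[[0.04010677 0.00327728]] [-0.28067073 -0.26241536 -0.20237353] [0.54613283 0.09601668 0.09047078]
```

View pics/c6.png

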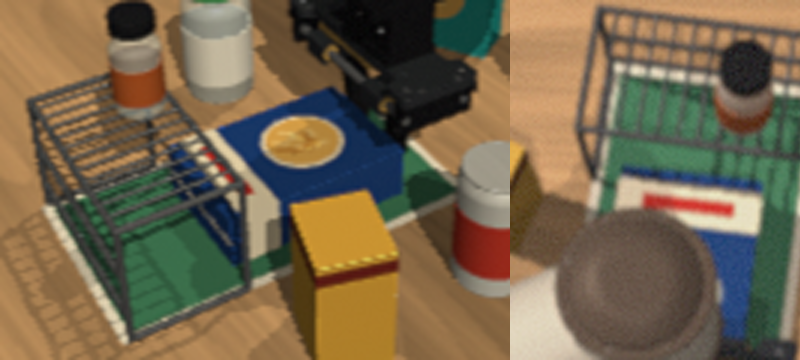

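The carton has squared up with the liner (far edge in crop (622,170)–(762,185)) and sits between the shelf legs. I'll carry on.

Call:
jog_arm(
  rows=[
    [[0.007,0,0,0],[0.007,0,0,0],[0.007,0,0,0],[0.007,0,0,0],[0.007,0,0,0],[0.007,0,0,0],[0.007,0,0,0],[0.007,0,0,0],[0.007,0,0,0],[0.007,0,0,0],[0.007,0,0,0],[0.004,0,0,0],[0.004,0,0,0],[0,0,0,0]],
  ],
)

```text
time_s: 10.48
tcp_pos: [0.63, 0.087, 0.0902]
ee_rot: [[0.995, -0.102, -0.0], [-0.102, -0.995, -0.0], [-0.0, 0.0, -1.0]]
wrist_force: [-3.2, -1.5, 1.9]
gripper_width: 0.598
gripper_force: 1.3
```

Call:
jog_arm(
  rows=[
    [[0.002,0,0,0],[0.002,0,0,0],[0,0,0,0]],
  ],
)

```text
time_s: 10.85
tcp_pos: [0.6339, 0.0868, 0.0901]
ee_rot: [[0.995, -0.102, 0.0], [-0.102, -0.995, -0.0], [0.0, 0.0, -1.0]]
wrist_force: [-3.6, -0.3, 1.3]
gripper_width: 0.601
gripper_force: 1.7
```

Call:
jog_arm(
  rows=[
    [[0.002,0,0,0],[0.002,0,0,0],[0,0,0,0]],
  ],
)

```text
time_s: 11.22
tcp_pos: [0.6382, 0.0865, 0.0901]
ee_rot: [[0.995, -0.102, 0.001], [-0.102, -0.995, 0.0], [0.001, -0.0, -1.0]]
wrist_force: [-1.5, -0.4, 1.1]
gripper_width: 0.599
gripper_force: 1.2
```

Call:
jog_arm(
  rows=[
    [[0.002,0,0,0],[0.002,0,0,0],[0,0,0,0]],
  ],
)

```text
time_s: 11.6
tcp_pos: [0.6421, 0.0861, 0.0901]
ee_rot: [[0.995, -0.102, 0.001], [-0.102, -0.995, 0.0], [0.001, -0.0, -1.0]]
wrist_force: [-1.4, -0.0, -0.4]
gripper_width: 0.599
gripper_force: 0.9
```

Call:
jog_arm(
  rows=[
    [[0.0015,0,0,0],[0.0015,0,0,0],[0,0,0,0]],
  ],
)

```text
time_s: 11.98
tcp_pos: [0.6445, 0.0858, 0.0901]
ee_rot: [[0.995, -0.102, -0.001], [-0.102, -0.995, -0.0], [-0.001, 0.0, -1.0]]
wrist_force: [-3.5, 1.4, 0.7]
gripper_width: 0.6
gripper_force: 1.9
```

Run:
```python
from h import *
a=capture("scene"); b=capture("top")
k=lambda i,f:cv2.resize(i[:,:,::-1],None,fx=f,fy=f,interpolation=cv2.INTER_CUBIC)
A=k(a[180:300,210:370],3); B=k(b[75:195,255:361],3)
cv2.imwrite("pics/c7.png",np.hstack([A,B])[:,:800]); s=sense(); print(ris(s["tcp_pos"]),s["wrist_force"])
```

```text
[[0.13895172 0.00297739]] [-4.28685527  1.64856083  0.09990144]
```

View pics/c7.png

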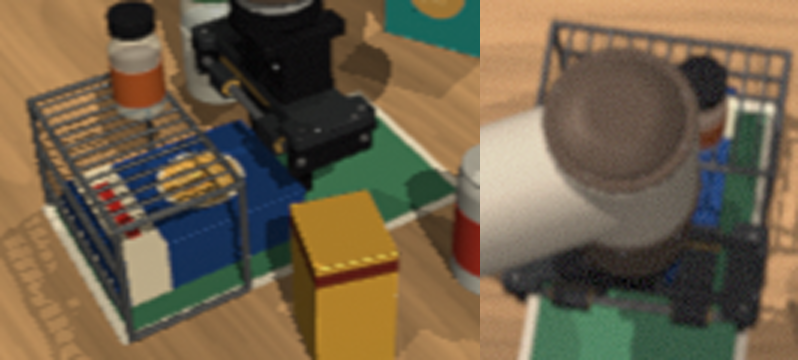

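The carton is almost at the rail. I'll push in small steps until the force rises.

Call:
jog_arm(
  rows=[
    [[0.0015,0,0,0],[0.0015,0,0,0],[0,0,0,0]],
  ],
)

```text
time_s: 12.45
tcp_pos: [0.6449, 0.0857, 0.0902]
ee_rot: [[0.995, -0.102, -0.007], [-0.102, -0.995, -0.001], [-0.007, 0.001, -1.0]]
wrist_force: [-11.1, 3.3, 6.2]
gripper_width: 0.602
gripper_force: 5.9
```

Call:
jog_arm(
  rows=[
    [[0.001,0,0,0],[0.001,0,0,0],[0,0,0,0]],
  ],
)

```text
time_s: 12.82
tcp_pos: [0.6451, 0.0856, 0.0901]
ee_rot: [[0.995, -0.102, -0.011], [-0.102, -0.995, -0.001], [-0.011, 0.002, -1.0]]
wrist_force: [-16.4, 5.5, 9.1]
gripper_width: 0.599
gripper_force: 8.3
```

The force rose to 16 N and the tool stalled, so the far end is on the rail. I'll back off and check.

Call:
jog_arm(
  rows=[
    [[-0.004,0,0,0],[-0.01,0,0,0],[-0.02,0,0,0],[-0.03,0,0,0],[-0.03,0,0,0],[0,0,-0.04,0],[0,0,-0.04,0],[0,0,-0.04,0],[0,0,-0.04,0],[0,0,-0.04,0],[-0.04,0,0,0],[-0.04,0,0,0],[-0.03,0,0,0],[0,0,0,0],[0,0,0,0]],
  ],
)

```text
time_s: 14.7
tcp_pos: [0.4477, 0.1063, 0.2911]
ee_rot: [[0.995, -0.101, 0.003], [-0.101, -0.995, 0.001], [0.003, -0.002, -1.0]]
wrist_force: [1.0, -0.2, -0.8]
gripper_width: 0.6
gripper_force: 0.0
```

Run:
```python
from h import *
a=capture("scene"); b=capture("top")
k=lambda i,f:cv2.resize(i[:,:,::-1],None,fx=f,fy=f,interpolation=cv2.INTER_CUBIC)
A=k(a[150:310,210:400],2.2); B=k(b[75:235,200:365],2.2)
cv2.imwrite("pics/c8.png",np.hstack([A,B])[:,:800]); s=sense(); print(s["tcp_pos"],s["wrist_force"],s["time_s"])
for nm,lo,hi,bx in(("jar",(50,90,60),(70,255,255),(360,165,405,200)),):
    pass
b0=np.load("top0.npy").astype(int)
for nm,(x0,y0,x1,y1) in dict(can=(205,175,248,218),jar=(362,168,402,210),tea=(215,115,258,165),spice=(316,92,342,110)).items(): print(nm,np.abs(b[y0:y1,x0:x1]-b0[y0:y1,x0:x1]).mean().round(2))
```

```text
[0.44771109 0.10615254 0.2904431 ] [ 0.56424862 -1.1716269  -0.98831076] 14.8
can 24.1
jar 6.06
tea 7.02
spice 7.41
```

View pics/c8.png

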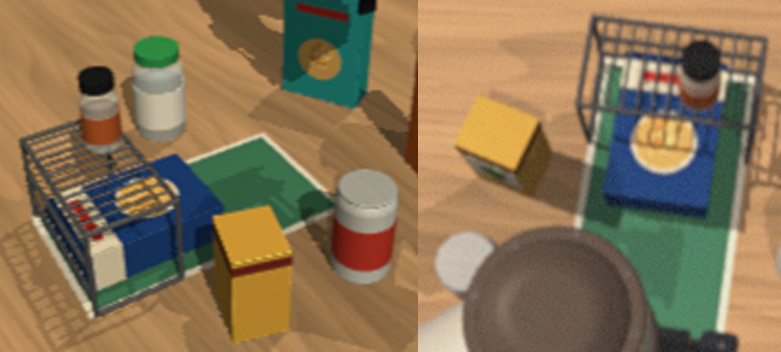

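Run:
```python
from h import *
# expected outline if seated against rail, yaw 0, y=.008: compare with seen crop pixels
P=np.array([[.15,.0655],[.15,-.0495]])@R.T+O
for z in(.05,0): print(z,((proj("top",np.c_[P,[z,z]])-[200,75])*2.2+[418,0]).round(0).tolist())
b=capture("top"); h=cv2.cvtColor(b,cv2.COLOR_RGB2HSV); m=cv2.inRange(h,(105,100,40),(130,255,255))
for u in(288,296,304,312,320,326): c=np.where(m[110:190,u])[0]+110; print(u,c.max(),ris(ray("top",[(u,c.max()+.5)],0)).round(4))
```

```text
0.05 [[598.0, 191.0], [703.0, 205.0]]
0 [[602.0, 204.0], [702.0, 217.0]]
288 167 [[0.1517 0.0543]]
296 167 [[0.1545 0.0344]]
304 169 [[0.1522 0.0138]]
312 170 [[ 0.1525 -0.0065]]
320 171 [[ 0.1527 -0.0267]]
326 171 [[ 0.1548 -0.0416]]
```

```bash
python3 -c "
from station import *
print(finish_job())"
```

```text
the job is handed in; nothing more can be done
None
```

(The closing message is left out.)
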